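# Copy a tube stay's angle with a locking bevel

## Task

Take the angle of the finished grey tube stay with the blue bevel: with its stock flat against the edge of the grey foot bar, slide it into the corner until the steel blade lies flat along the grey strut, then press the red lever fully down to lock the blade. Use the locked bevel in the same way in the corner of the bare aluminium stay to bring its loose strut to the same angle, and leave the bevel lying there, still locked, with stock and blade flat against bar and strut. Do not shift the grey strut or disturb the wrench, the jar and the steel flange.

Things in the scene. Friction and masses are not known exactly. Their poses are not given: they have to be found in the camera images.
- grey_stay: finished tube stay, painted grey, fixed to the bench; origin on the bench under the strut's pivot. Foot bar 8 mm high: straight working edge = plane x = +12 mm, facing -x, y -180 to +50; bar behind it to x = 72 (2 screw heads 16 mm high at x = 52, y = -160 and 30). The strut reaches out to -x. The bevel goes in the corner on its -y side, stock on the bench along the edge, tail to -y
- grey_strut_pivot (a point): pivot of the grey strut, 17 mm up, axes of the strut: x outwards, z up, y = flank that faces the bevel. Bar x -40 to 110 mm, y +-10, 9 to 25 mm above the bench; white saddle 52 mm high at x = 101; steel bolt at the pivot to 34 mm. Bolted tight, does not turn. Stands 74 to 94 degrees from the stay's -y. With the bevel flush, blade_pivot is at y = +24 mm here
- grey_strut_end (a point): point on the grey strut's centre line, 100 mm out from its pivot, 17 mm up
- new_stay: new tube stay, bare aluminium, fixed to the bench; same shape, size and frame as grey_stay. With the bevel's stock flush on the working edge of either stay, blade_pivot is at x = 0 in the stay's frame
- new_strut_pivot (a point): pivot of the aluminium stay's strut, same bar, saddle and axes as grey_strut_pivot, with a black knob to 41 mm at the pivot. Friction holds it where it is put (0.03 N m: a third of a newton pushed near its end). Starts 50 to 64 degrees from the stay's -y, so it leans towards the bevel's side and is to be pushed back
- new_strut_end (a point): point on the aluminium strut's centre line, 100 mm out from its pivot, 17 mm up
- bevel: sliding bevel, loose, about 0.3 kg; origin on its underside below the blade's pivot, x along the blue stock to its tail, z up. Stock 24 mm wide (y +-12), 30 high, round nose (radius 12) at x = 0, tail at x = 146. Grip across y at x = 80 to 125, with fingers clear above the 8 mm foot bar; centre of mass near x = 55. Its y = +12 flank goes on the bar's edge, x along the stay's -y
- blade_pivot (a point): pivot of the steel blade, 15 mm above the underside, axes of the blade: x outwards. Blade x -14 to 110 mm, y +-14, 4 mm thick, leaving the stock on its -y side; its y = -14 edge goes on a strut's flank. Lever up, it swings easily (0.01 N m). Starts 100 to 110 degrees from the stock's x, wider than the grey corner: its tip meets the strut first and it turns flush as the bevel slides in
- blade_tip (a point): middle of the blade's outer end, 110 mm from its pivot
- lock (a joint): red cam lever on top of the bevel: 0 = raised, blade free; 0.6 rad = flat, blade clamped by friction (creeps only if forced hard). Hinge axis along the stock's y, at x = 12 mm, 31 mm up; the lever runs towards the tail, 13 mm wide. Raised, its end is 67 mm up at x = 53 mm; flat, its end is at x = 67 mm and its top 38 mm up. Push its end straight down with 5 to 15 N until it is flat; it stays there
- lock_tip (a point): point on the red lever's top face, 8 mm short of its end
- wrench: open-ended spanner, 180 mm long, 8 mm high, lying on the bench; origin at its middle
- jar: small lidded jar, 56 mm across, 75 mm high; origin under its centre
- flange: steel blank flange, 60 mm across, 24 mm high; origin under its centre
There are look-alikes about, which are no part of the job. Of the things shaped like the grey_stay, the grey one is meant.

How it is judged:
By the outcome, as a careful person would: the job done as asked, in the order asked, and still so for the second after the job is handed in, with the robot touching nothing.
It also fails if it takes over 61 s, if anything falls off the work surface, if the arm or the gripper's body presses on something with over 40 N, if the wrist force passes 120 N, or if a joint passes its speed limit or range.

## Robot

A 7-joint arm with a two-finger parallel gripper is mounted at the origin on the work surface. World frame = base frame: x ahead of the robot, y to its left, z up, the work surface at z = 0. Lengths are in m, angles in rad, forces in N, time in s.
With the tool pointing down it reaches from about 0.425 to 0.95 m from the base axis. Payload 16.7 kg.
Tool frame: the origin (TCP) lies at the very end of the fingers, on their centre line; the grasp point (between the pads) lies 19 mm behind it (env.hold_point_z is the distance from the TCP to the grasp point, in m); z points along the fingers, y is the line along which they close (so a half turn about z gives the same grasp; the last joint's range is limited). The gripper opens to 94 mm and grips with 3 to 60 N. Pads are 16 mm wide; open, the fingers measure 119 mm over their backs; the gripper's body (75 mm by 177 mm) begins 78 mm behind the grasp point.
Start: joints at [-1.433, 0.426, 0.074, 1.606, -0.034, 1.111, -0.067], TCP at [0.191, 0.647, 0.205] pointing down, gripper open.
Joint ranges: [-2.85, 2.85], [-0.5, 2.14], [-1.23, 1.37], [0.21, 2.46], [-1.02, 4.16], [0.16, 2.05], [-2.73, 2.73]. Speed limits (rad/s): [1.89, 1.89, 2.39, 2.39, 3.01, 3.01, 3.01].

## Interface

Orientations are given as a rotation vector (axis times angle).
In Python, from plant import env, optics gives the robot as it stands.
- The arm moves only by the shell command python3 -m jog 'ROWS' [FORCE]. ROWS is a JSON object of lists of equal length, an entry for each row: "xyz": the shift along the tool's x, y, z in mm, a list of three; "twist": the turn, a rotation vector about the tool's x, y, z in rad, a list of three; "grip": the opening in per cent of the stroke, from 0 (shut) to 100 (fully open). In form: {"xyz": [[tx, ty, tz], ...], "twist": [[rx, ry, rz], ...], "grip": [grip, ...]}. A call has 1 to 12 rows; each row is the pose to reach, as a shift and turn from the pose commanded when the call began, along the tool's axes at that moment; what a row does not reach only later rows make up. A row lasts 1/10 s, in which the tool goes at most 50 mm and 8.59 degrees, less where a joint would pass 70% of its speed; a pose out of reach is approached as far as the arm can. A call with a gripper value outside its range is refused whole. The fingers move at their own pace and stop on an object; FORCE is the grip in N (left out, the last holds). Time passes only in rows, so rows that repeat a pose let the fingers close. It gives the time, the measured TCP pose, the force, the opening and the grip force at its end, in the units of the state.
- env.get_obs(): the state, without advancing time (a new reading comes with each control period).
- optics.capture(name): name is "side" or "top" or "wrist"; returns (picture, depth): 400x640x3 uint8, red, green, blue; 400x640 float32, m along the optical axis (not along the pixel's ray), 0 where there is no reading.
- optics.get_calibration(name): a dict with "vertical_fov" (degrees; the focal length in pixels is half the picture's height over the tangent of half this angle, whatever the lens; pixels are square), "cx", "cy" (the principal point, pixels), "R" (3x3) and "t" (3): a world point X has camera coordinates R X + t; the wrist camera has in their place "hand_eye" (4x4, takes a point from camera to tool coordinates, whose origin is the TCP and whose axes are the flange's). Camera axes: x right, y down, z forward; pixel columns grow to the right and rows downward; lengths in m; the calibration is good to about 2 mm. A picture is of the moment at which its call begins: read the wrist's pose just before it. get_calibration takes no time and is no camera call.
- env.close_job(): hands the job in; it is judged then, once.
Trained networks look in the newest picture that a camera, given by its name, has taken for a name from the list of things; names that differ only in an ending like _2 or _b are one class to them, and where a whole thing is asked for, a point or a joint stands for the part that bears it (a point fixed in the world has none). Each returns a list of dicts, best first, with "score" (0 to 1); they miss things now and then, are a little off and sometimes report something else, mostly with a low value. They report only what shows in the picture. A call takes as long as a camera call. They do not tell look-alikes from the thing itself.
- optics.trace(name, camera): "pixels" (400x640 bool, what is visible of it) and "box" ([left, top, width, height] in pixels, round what is visible of it).
The state is a dict: "t": time; "q": joint angles; "joint_velocities": joint speeds; "joint_torque": joint torques, N m; "tool_pos": TCP position; "eef_rot": TCP orientation; "wrist_force": force on the tool from outside, world axes, zero at the start; "torque": the same for the moment, N m; "grip_width": finger opening in m; "gripper_force": force on a finger pad.
Only numpy, scipy, OpenCV 4.12 (cv2) and the standard library are available. Lean on these libraries where they do the work, as an engineer would, in place of code of your own. Each camera call takes 0.05 s, during which the arm holds its last target. There are 200 camera calls.

## Working session

There is one attempt and no reset: what is moved stays moved. The work goes in short steps, Python scripts to look and compute and a shell command to move; the robot and the scene stay as the last step left them, time stands still between calls to the robot, and variables do not carry over. Pictures are saved under pics/ and viewed, at most 10 in all, crops included, and the job is handed in when it is done.

```bash
ls; mkdir -p pics; cat > h.py <<'E'
import numpy as np, cv2
from scipy.spatial.transform import Rotation as Ro
from plant import env, optics
def cam(name, obs=None):
    c=optics.get_calibration(name); f=200/np.tan(np.radians(c["vertical_fov"])/2)
    if "hand_eye" in c:
        o=obs or env.get_obs(); T=np.eye(4); T[:3,:3]=Ro.from_rotvec(o["eef_rot"]).as_matrix(); T[:3,3]=o["tool_pos"]
        T=T@np.array(c["hand_eye"]); R=T[:3,:3].T; t=-R@T[:3,3]
    else: R=np.array(c["R"]); t=np.array(c["t"])
    return f,c["cx"],c["cy"],R,t
def cloud(name):
    o=env.get_obs(); p,d=optics.capture(name); f,cx,cy,R,t=cam(name,o)
    v,u=np.mgrid[:400,:640]; X=np.stack([(u-cx)/f*d,(v-cy)/f*d,d],-1)
    W=(X-t)@R; W[d==0]=np.nan
    return p,d,W
def ray(name,u,v,z,obs=None):
    f,cx,cy,R,t=cam(name,obs); r=R.T@np.array([(u-cx)/f,(v-cy)/f,1]); c=-R.T@t
    return c+r*(z-c[2])/r[2]
def save(p,n): cv2.imwrite("pics/"+n+".png",p[...,::-1])
E
python3 - <<'E'
from h import *
for n in("top","side"):
    p,d,W=cloud(n); save(p,n); np.savez("pics/"+n,p=p,d=d,W=W)
    print(n,cam(n)[3:], (d>0).mean())
    for k in("bevel","grey_stay","new_stay","lock","blade_pivot","blade_tip","grey_strut_pivot","new_strut_pivot","grey_strut_end"):
        for r in optics.trace(k,n)[:4]:
            m=r["pixels"]; print(k,round(r["score"],2),r["box"],np.round(np.nanmedian(W[m],0),3))
print(env.get_obs())
E
```

```text
pics
top (array([[-1.31009551e-02, -9.99914113e-01,  3.61774359e-04],
       [-9.93088293e-01,  1.29693177e-02, -1.16650932e-01],
       [ 1.16636221e-01, -1.88751250e-03, -9.93172910e-01]]), array([-0.0096546 ,  0.51367897,  1.54242805])) 0.99603125
bevel 0.7 [375.2, 216.0, 56.7, 37.5] [ 0.429 -0.263  0.025]
bevel 0.5 [254.0, 106.4, 20.3, 22.6] [0.777 0.158 0.071]
bevel 0.27 [394.6, 221.7, 15.0, 2.5] [ 0.443 -0.283  0.051]
grey_stay 0.81 [429.4, 157.2, 68.6, 24.2] [ 0.619 -0.494  0.009]
grey_stay 0.73 [329.5, 154.8, 72.7, 56.3] [ 0.627 -0.154  0.009]
grey_stay 0.61 [417.6, 258.9, 71.7, 30.9] [ 0.276 -0.443  0.008]
new_stay 0.84 [216.0, 156.0, 69.2, 49.3] [0.634 0.229 0.008]
lock 0.52 [396.4, 221.6, 12.5, 1.9] [ 0.443 -0.283  0.052]
blade_pivot 0.59 [383.4, 220.3, 12.7, 32.0] [ 0.382 -0.237  0.017]
blade_tip 0.64 [381.6, 221.5, 11.4, 34.9] [ 0.386 -0.238  0.016]
grey_strut_pivot 0.89 [422.9, 283.5, 49.0, 5.9] [ 0.242 -0.427  0.026]
grey_strut_pivot 0.8 [432.3, 172.2, 50.2, 12.2] [ 0.584 -0.475  0.025]
grey_strut_pivot 0.66 [255.6, 229.4, 54.3, 20.3] [0.394 0.104 0.006]
grey_strut_piv
[... 1910 characters left out ...]
203,  0.42609285,  0.07392195,  1.60599879, -0.0340944 ,
        1.11084635, -0.06707256]), 'joint_velocities': array([ 6.13867417e-05,  4.20405756e-04, -1.74970790e-04,  1.62268107e-04,
        5.45231694e-05,  8.07147458e-04,  2.69114244e-04]), 'joint_torque': array([ 9.72768539e-04, -9.35521388e+01,  3.66330519e+00, -4.54530501e+01,
       -4.87257459e-02,  1.32036846e-02,  9.59829958e-05]), 'tool_pos': array([0.19097528, 0.647366  , 0.20547275]), 'eef_rot': array([-4.49055004e-01, -3.10930799e+00,  1.32472043e-04]), 'wrist_force': array([0.43504434, 0.14202158, 1.30925473]), 'torque': array([-0.03158906, -0.02909293, -0.01048526]), 'gripper_force': 0.0, 'grip_width': 0.09384554195600343}
```

```bash
python3 - <<'E'
from h import *
p=np.load("pics/top.npz")["p"]; c=p[90:310,150:510]; cv2.imwrite("pics/topc.png",cv2.resize(c[...,::-1],(800,489),interpolation=cv2.INTER_CUBIC))
p=np.load("pics/side.npz")["p"]; c=p[130:410,260:520]; cv2.imwrite("pics/sidec.png",cv2.resize(c[...,::-1],None,fx=2.2,fy=2.2))
E
```

```text
(no output)
```

View pics/topc.png

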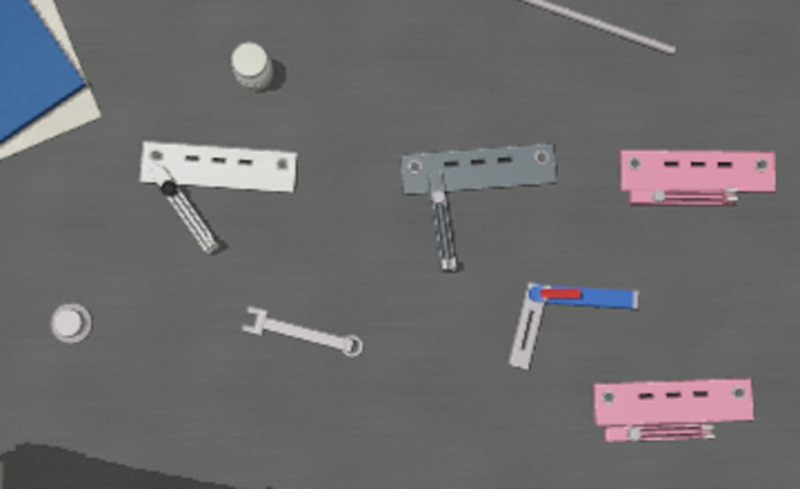

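The top view shows the aluminium stay at left (crop 220,165), the grey stay in the middle (480,170) and the bevel at (580,297). The pink look-alikes are on the right. Next I get numbers for these.

```bash
cat >> h.py <<'E'
def rect(P):
    P=(P[:,:2]*1000).astype(np.float32); (c,s,a)=cv2.minAreaRect(P); return np.round(c,1),np.round(s,1),round(a,2)
E
python3 - <<'E'
from h import *
for n in("top","side"):
    D=np.load(f"pics/{n}.npz"); W=D["W"]; p=D["p"]; hsv=cv2.cvtColor(p,cv2.COLOR_RGB2HSV).astype(int); x,y,z=np.moveaxis(W,-1,0)
    def reg(a,b,c,d): return (x>a)&(x<b)&(y>c)&(y<d)
    blue=(hsv[...,0]>95)&(hsv[...,0]<125)&(hsv[...,1]>150)&reg(.35,.6,-.5,-.15)
    red=((hsv[...,0]<8)|(hsv[...,0]>172))&(hsv[...,1]>150)&reg(.35,.6,-.5,-.15)
    print(n,"blue",rect(W[blue&(z>.025)]),np.nanmedian(z[blue]),"red",rect(W[red]),z[red].max())
    bl=reg(.3,.44,-.33,-.15)&(z>.008)&(z<.022)&~blue; print("blade",rect(W[bl]),bl.sum())
    for nm,c in(("grey",-.15),("new",.23)):
        b=reg(.585,.72,c-.16,c+.16)&(z>.004)&(z<.0115); print(nm,"bar",rect(W[b]),b.sum())
        s=reg(.45,.60,c-.16,c+.16)&(z>.018)&(z<.03); print(nm,"strut",rect(W[s]),s.sum(), cv2.fitLine((W[s][:,:2]*1000).astype(np.float32),cv2.DIST_HUBER,0,.01,.01).ravel())
o=env.get_obs();print(optics.get_calibration("wrist"))
E
```

```text
top blue (array([ 438.8, -314. ]), array([146.1,  22.9]), 85.61) 0.029930269323860337 red (array([ 442.6, -283.1]), array([46. , 10.4]), 86.28) 0.06871359264891491
blade (array([ 372.1, -241.1]), array([172.8, 133.6]), 89.97) 283
grey bar (array([ 652.2, -150.1]), array([133.8, 319.1]), 0.12) 1057
grey strut (array([ 492.1, -175.4]), array([250.4,  94.7]), 51.9) 181 [ 9.81463611e-01  1.91648692e-01  5.40545227e+02 -1.17720146e+02]
new bar (array([652.8, 231. ]), array([134.3, 317.8]), 0.16) 1054
new strut (array([558.7, 250.8]), array([105.3,  20.3]), 35.21) 146 [  0.8003545   0.5995271 561.89764   253.48206  ]
side blue (array([ 438.7, -318.3]), array([146.8,  24.6]), 85.53) 0.02664414665105682 red (array([ 440.6, -288.6]), array([46.5, 12.2]), 88.96) 0.06513189079604624
blade (array([ 387.5, -240.4]), array([ 31.6, 101.5]), 73.52) 312
grey bar (array([ 628.8, -177.7]), array([ 72.9, 231.1]), 4.67) 685
grey strut (array([ 490. , -181.5]), array([244.5,  96.7]), 51.81) 186 [ 9.7175461e-01  2.3599352e-01  5.3610577e+02 -1.2444380e+02]
new bar (array([629.3, 210.3]), array([228.3,  87.1]), 87.22) 362
new strut (array([557.8, 246.4]), array([107.6,  21.9]), 34.69) 82 [  0.75867873   0.65146494 558.41046    244.44673   ]
{'vertical_fov': 59.833500989375366, 'cx': 320.5075643660349, 'cy': 202.24135919949123, 'hand_eye': array([[ 6.37587768e-05, -9.66167150e-01, -2.57916718e-01,
         7.50215781e-02],
       [ 9.99999983e-01,  1.63956911e-05,  1.85787870e-04,
        -2.64680422e-04],
       [-1.75273414e-04, -2.57916725e-01,  9.66167135e-01,
        -1.79571275e-01],
       [ 0.00000000e+00,  0.00000000e+00,  0.00000000e+00,
         1.00000000e+00]])}
```

```bash
cat >> h.py <<'E'
def go(x,y,z,ang):
    """world mm target, ang = world angle (deg) of tool y; tool down. prints shift (tool mm) and twist"""
    o=env.get_obs(); R=Ro.from_rotvec(o["eef_rot"]).as_matrix(); a=np.radians(ang)
    Y=np.array([np.cos(a),np.sin(a),0]); Z=np.array([0,0,-1.]); T=np.c_[np.cross(Y,Z),Y,Z]
    print("now",np.round(o["tool_pos"]*1000,1),"t",round(o["t"],2),"xyz",np.round(R.T@(np.array([x,y,z])-o["tool_pos"]*1000),1),"twist",np.round(Ro.from_matrix(R.T@T).as_rotvec(),4))
E
python3 -c "
from h import *
go(560,230,230,0)"
```

```text
now [191.  647.4 205.5] t 1.0 xyz [-472.  -295.9  -24.5] twist [-1.0000e-04  0.0000e+00  1.2839e+00]
```

```bash
python3 -m jog '{"xyz":[[-472,-296,-24],[-472,-296,-24],[-472,-296,-24],[-472,-296,-24],[-472,-296,-24],[-472,-296,-24],[-472,-296,-24],[-472,-296,-24],[-472,-296,-24],[-472,-296,-24],[-472,-296,-24],[-472,-296,-24]],"twist":[[0,0,1.284],[0,0,1.284],[0,0,1.284],[0,0,1.284],[0,0,1.284],[0,0,1.284],[0,0,1.284],[0,0,1.284],[0,0,1.284],[0,0,1.284],[0,0,1.284],[0,0,1.284]],"grip":[100,100,100,100,100,100,100,100,100,100,100,100]}'; python3 -c "
from h import *
go(560,230,230,0)"
```

```text
t: 2.2
tool_pos: [0.5634, 0.2241, 0.2302]
eef_rot: [2.228, 2.212, 0.001]
wrist_force: [-1.0, 0.4, -0.3]
grip_width: 0.0943
gripper_force: 0.0
now [563.4 224.1 230.2] t 2.2 xyz [ 5.9 -3.5  0.2] twist [ 0.0021  0.0013 -0.007 ]
```

```bash
python3 - <<'E'
from h import *
optics.capture("wrist");optics.capture("wrist");optics.capture("wrist")
p,d,W=cloud("wrist"); save(p,"w1"); np.savez("pics/w1",p=p,d=d,W=W)
go(560,-110,230,0)
E
python3 -m jog '{"xyz":[[-340,0,0],[-340,0,0],[-340,0,0],[-340,0,0],[-340,0,0],[-340,0,0],[-340,0,0],[-340,0,0],[-340,0,0],[-340,0,0]],"twist":[[0,0,0],[0,0,0],[0,0,0],[0,0,0],[0,0,0],[0,0,0],[0,0,0],[0,0,0],[0,0,0],[0,0,0]],"grip":[100,100,100,100,100,100,100,100,100,100]}'
python3 - <<'E'
from h import *
optics.capture("wrist")
p,d,W=cloud("wrist"); save(p,"w2"); np.savez("pics/w2",p=p,d=d,W=W)
go(436,-353,150,-4.4)
a=cv2.imread("pics/w1.png");cv2.imwrite("pics/w12.png",cv2.resize(np.vstack([a,p[...,::-1]]),(480,600)))
E
```

```text
now [559.3 230.9 229.3] t 2.4 xyz [-340.9    0.5   -0.8] twist [-0.0006 -0.0003  0.0008]
t: 3.4
tool_pos: [0.5601, -0.1076, 0.2293]
eef_rot: [-2.218, -2.224, -0.0]
wrist_force: [-0.3, 0.6, -0.8]
grip_width: 0.0941
gripper_force: 0.0
now [ 560.1 -107.9  229.3] t 3.5 xyz [-244.7 -124.8   79.3] twist [-0.0003 -0.0005  0.0798]
```

View pics/w12.png

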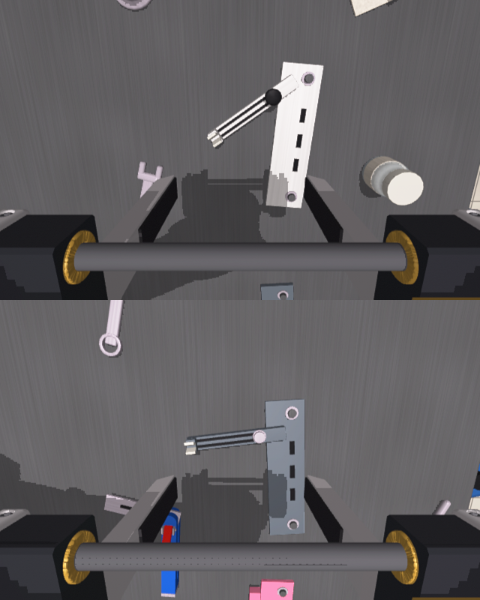

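Both corners show in the wrist views: the new stay's pivot at (273,97) in the upper picture, the grey stay's at (259,437) in the lower one. I fit both from depth.

```bash
cat >> h.py <<'E'
def big(m):
    n,l,s,_=cv2.connectedComponentsWithStats(m.astype(np.uint8)); return l==1+np.argmax(s[1:,4])
def stay(W,cx,cy):
    x,y,z=np.moveaxis(W*1000,-1,0)
    near=(abs(x-cx)<150)&(abs(y-cy)<170)
    b=near&(z>3)&(z<13)&(x>cx-60); b=big(cv2.morphologyEx(b.astype(np.uint8),cv2.MORPH_OPEN,np.ones((3,3))))
    r=rect(W[b]); print("bar",r,"z",np.nanmedian(z[b]),"front edge angle",end=" ")
    # front edge: min x per y-bin
    P=W[b]*1000; yb=np.round(P[:,1]/2).astype(int)
    ed=np.array([[np.percentile(P[yb==k,0],1),P[yb==k,1].mean()] for k in np.unique(yb) if (yb==k).sum()>5])
    l=cv2.fitLine(ed.astype(np.float32),cv2.DIST_HUBER,0,.01,.01).ravel(); print(np.round(l,3))
    s=big(near&(z>18)&(z<31)&(x<cx)); print("strut z",np.nanmedian(z[s]),rect(W[s]),np.round(cv2.fitLine((W[s][:,:2]*1000).astype(np.float32),cv2.DIST_HUBER,0,.01,.01).ravel(),3))
E
python3 - <<'E'
from h import *
for n,cx,cy in(("w1",625,230),("w2",625,-150)):
    stay(np.load(f"pics/{n}.npz")["W"],cx,cy)
W=np.load("pics/w2.npz")["W"]
E
```

```text
bar (array([641.5, 216.1]), array([229.9,  60.6]), 85.07) z 8.318001583055896 front edge angle [8.50000e-02 9.96000e-01 6.08937e+02 1.84179e+02]
strut z 25.561099102758682 (array([559., 252.]), array([104.8,  20. ]), 35.13) [  0.818   0.575 561.923 254.718]
bar (array([ 633.6, -173.8]), array([ 59.8, 230.6]), 3.71) z 8.33823023456369 front edge angle [ 6.40000e-02 -9.98000e-01  6.06648e+02 -2.08403e+02]
strut z 25.46005284950358 (array([ 552.3, -115.7]), array([147.9,  20.8]), 7.08) [ 9.92000e-01  1.24000e-01  5.55586e+02 -1.13962e+02]
```

```bash
python3 -m jog '{"xyz":[[-245,-125,79],[-245,-125,79],[-245,-125,79],[-245,-125,79],[-245,-125,79],[-245,-125,79],[-245,-125,79],[-245,-125,79],[-245,-125,79]],"twist":[[0,0,0.08],[0,0,0.08],[0,0,0.08],[0,0,0.08],[0,0,0.08],[0,0,0.08],[0,0,0.08],[0,0,0.08],[0,0,0.08]],"grip":[100,100,100,100,100,100,100,100,100]}'
cat >> h.py <<'E'
def bevel(W,p):
    hsv=cv2.cvtColor(p,cv2.COLOR_RGB2HSV).astype(int); z=W[...,2]
    blue=(hsv[...,0]>95)&(hsv[...,0]<125)&(hsv[...,1]>130)&(z>.024)&(z<.036); blue=big(blue)
    red=((hsv[...,0]<8)|(hsv[...,0]>172))&(hsv[...,1]>150)&(z>.025)&(z<.08)
    r=rect(W[blue]); print("blue",r,"z",np.nanmedian(z[blue])*1000,"red zmax",np.nanmax(z[red])*1000,rect(W[red]))
    c=r[0]/1000; bl=(z>.011)&(z<.023)&(np.hypot(W[...,0]-c[0],W[...,1]-c[1])<.2)&(hsv[...,1]<80)
    if bl.sum()>50: bl=big(bl); print("blade",rect(W[bl]),"z",np.nanmedian(z[bl])*1000)
    return r
E
python3 - <<'E'
from h import *
optics.capture("wrist")
p,d,W=cloud("wrist"); save(p,"w3"); np.savez("pics/w3",p=p,d=d,W=W)
bevel(W,p); go(436,-353,150,-4.4)
E
```

```text
t: 4.4
tool_pos: [0.4361, -0.3536, 0.1506]
eef_rot: [-2.306, -2.133, -0.001]
wrist_force: [0.1, -0.6, 0.3]
grip_width: 0.0943
gripper_force: 0.0
blue (array([ 438.2, -329.9]), array([125.1,  24. ]), 85.59) z 30.366085775556474 red zmax 68.45235449076372 (array([ 441.4, -282.7]), array([50.6, 12.1]), 85.12)
blade (array([ 389.7, -237.8]), array([ 28.1, 108. ]), 74.65) z 17.501435056083782
now [ 436.2 -353.6  150.7] t 4.5 xyz [ 0.6 -0.2  0.7] twist [ 0.0006 -0.0003 -0.0005]
```

View pics/w3.png

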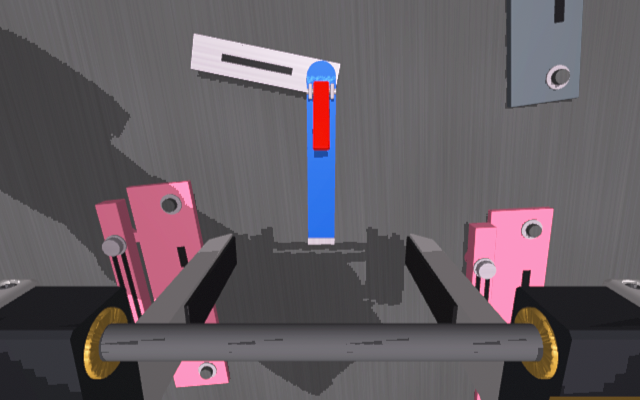

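The picture shows the stock at column 320 with its tail at row 240, centred between the fingers, and the blade opening to the left. I grasp it now.

```bash
python3 -m jog '{"xyz":[[1,0,50],[1,0,95],[1,0,125],[1,0,139],[1,0,139],[1,0,139],[1,0,139],[1,0,139],[1,0,139],[1,0,139],[1,0,139],[1,0,139]],"twist":[[0,0,0],[0,0,0],[0,0,0],[0,0,0],[0,0,0],[0,0,0],[0,0,0],[0,0,0],[0,0,0],[0,0,0],[0,0,0],[0,0,0]],"grip":[100,100,100,100,100,20,20,20,20,20,20,20]}' 25
python3 - <<'E'
from h import *
optics.capture("wrist")
p,d,W=cloud("wrist"); save(p,"w4"); np.savez("pics/w4",p=p,d=d,W=W)
bevel(W,p); o=env.get_obs(); print(o["grip_width"],o["gripper_force"],o["wrist_force"])
go(436.5,-352.5,12,-4.4)
E
```

```text
t: 5.7
tool_pos: [0.435, -0.3541, 0.0116]
eef_rot: [2.309, 2.131, 0.0]
wrist_force: [-0.4, -0.3, -0.4]
grip_width: 0.041
gripper_force: 0.0
blue (array([ 438.5, -327.6]), array([121.9,  24.1]), 85.64) z 30.344667113286633 red zmax 68.36670563830442 (array([ 441.8, -282.7]), array([51.6, 12.9]), 85.36)
blade (array([ 387.8, -237.3]), array([ 28.2, 104.3]), 74.6) z 17.44892055124101
0.03312423304251874 0.0 [-0.35019722 -0.24379816  0.02069183]
now [ 434.9 -354.1   11.5] t 5.8 xyz [ 1.7  1.4 -0.5] twist [-0.0001  0.0001 -0.0032]
```

```bash
python3 -m jog '{"xyz":[[0,0,0],[0,0,0],[0,0,0],[0,0,0],[0,0,-8],[0,0,-20],[0,0,-20]],"twist":[[0,0,0],[0,0,0],[0,0,0],[0,0,0],[0,0,0],[0,0,0],[0,0,0]],"grip":[20,20,20,20,20,20,20]}' 25
cat >> h.py <<'E'
O={"grey":(np.array([587.5,-111.6]),3.71),"new":(np.array([605.3,284.4]),-4.93)}
def gostay(s,px,py,g,z,dx=0,da=0):
    """tool target so that blade pivot is at stay-frame (px,py), grip at bevel x=g, lateral offset dx"""
    o,a=O[s]; a0=np.radians(a); X=np.array([np.cos(a0),np.sin(a0)]); Y=np.array([-X[1],X[0]])
    q=o+X*(px+dx)+Y*(py-g); go(q[0],q[1],z,a+da); return q
E
python3 - <<'E'
from h import *
p,d,W=cloud("wrist"); save(p,"w5"); np.savez("pics/w5",p=p,d=d,W=W+0)
W[...,2]-=.02; bevel(W,p); o=env.get_obs(); print(o["grip_width"],o["gripper_force"],o["wrist_force"])
gostay("grey",-20,-90,101.6,30)
E
```

```text
t: 6.5
tool_pos: [0.4356, -0.3547, 0.0332]
eef_rot: [2.307, 2.129, 0.001]
wrist_force: [-0.3, -1.7, -3.3]
grip_width: 0.0239
gripper_force: 25.0
blue (array([ 437.6, -327.9]), array([121.7,  25.4]), 85.42) z 31.999045034880034 red zmax 70.04811856623981 (array([ 441.3, -282.7]), array([51.7, 12.6]), 85.03)
blade (array([ 387.5, -237.2]), array([ 28.2, 104.3]), 74.14) z 18.369956433445786
0.023649708302291433 24.987623691558838 [ 0.39825232  0.2474484  -3.3640738 ]
now [ 435.5 -354.3   32.5] t 6.55 xyz [ 61.6 140.    2.7] twist [ 0.0015  0.0007 -0.1447]
```

```bash
python3 -m jog '{"xyz":[[10,22,0],[20,45,0],[30,68,0],[40,90,0],[50,113,0],[57,130,0],[62,140,0],[62,140,0],[62,140,0],[62,140,10],[62,140,15],[62,140,15]],"twist":[[0,0,-0.02],[0,0,-0.05],[0,0,-0.07],[0,0,-0.09],[0,0,-0.12],[0,0,-0.135],[0,0,-0.145],[0,0,-0.145],[0,0,-0.145],[0,0,-0.145],[0,0,-0.145],[0,0,-0.145]],"grip":[20,20,20,20,20,20,20,20,20,20,20,20]}'
python3 - <<'E'
from h import *
optics.capture("wrist")
p,d,W=cloud("wrist"); save(p,"w6"); np.savez("pics/w6",p=p,d=d,W=W+0)
stay(W,625,-150)
W[...,2]-=.005; bevel(W,p)
gostay("grey",-20,-90,101.6,12)
E
```

```text
t: 7.75
tool_pos: [0.5783, -0.3034, 0.0154]
eef_rot: [-2.148, -2.29, 0.001]
wrist_force: [-0.5, 0.6, -2.8]
grip_width: 0.0237
gripper_force: 25.0
bar (array([ 637.6, -230.5]), array([ 60.5, 115.1]), 3.59) z 8.364972464264431 front edge angle [ 6.50000e-02 -9.98000e-01  6.06689e+02 -2.15196e+02]
strut z 21.315072606559042 (array([ 520.2, -196. ]), array([28.3, 91.6]), 83.62) [ 9.99000e-01 -3.30000e-02  5.18382e+02 -1.97260e+02]
blue (array([ 576.9, -277. ]), array([ 25. , 122.1]), 3.61) z 29.643338561175305 red zmax 67.82263106283894 (array([ 574.1, -231.6]), array([12.6, 51.7]), 3.36)
blade (array([ 514.1, -195.3]), array([ 28.3, 103.9]), 83.62) z 16.305044845563216
now [ 579.  -303.7   16.3] t 7.85 xyz [-0.4  0.9  4.3] twist [-0.0005 -0.0001 -0.0004]
```

View pics/w6.png

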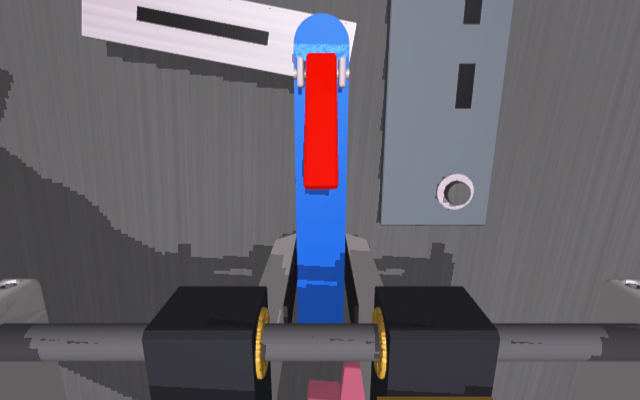

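```bash
python3 -m jog '{"xyz":[[0,0,2],[0,0,4],[0,6,4],[0,12,4],[0,17,4],[0,19,4],[0,20,4],[0,21,4],[0,21,4],[0,21,4]],"twist":[[0,0,0],[0,0,0],[0,0,0],[0,0,0],[0,0,0],[0,0,0],[0,0,0],[0,0,0],[0,0,0],[0,0,0]],"grip":[20,20,20,20,20,20,20,20,20,20]}'
python3 -m jog '{"xyz":[[0,1,0],[0,1,0],[0,1,0]],"twist":[[0,0,0],[0,0,0],[0,0,0]],"grip":[20,20,20]}'
python3 -m jog '{"xyz":[[0,1,0],[0,1,0],[0,1,0]],"twist":[[0,0,0],[0,0,0],[0,0,0]],"grip":[20,20,20]}'
```

```text
t: 8.85
tool_pos: [0.6002, -0.3021, 0.0125]
eef_rot: [-2.148, -2.292, 0.0]
wrist_force: [-0.9, 1.0, -3.3]
grip_width: 0.0238
gripper_force: 25.0
t: 9.15
tool_pos: [0.6005, -0.3022, 0.0124]
eef_rot: [-2.148, -2.291, 0.001]
wrist_force: [-5.4, 0.8, -1.4]
grip_width: 0.0237
gripper_force: 25.0
t: 9.45
tool_pos: [0.6006, -0.3022, 0.0122]
eef_rot: [-2.147, -2.29, 0.002]
wrist_force: [-9.6, 0.3, 1.8]
grip_width: 0.0239
gripper_force: 25.0
```

```bash
python3 -m jog '{"xyz":[[6,-0.7,0],[14,-0.7,0],[22,-0.7,0],[30,-0.7,0],[38,-0.7,0],[46,-0.7,0],[52,-0.7,0],[56,-0.7,0],[59,-0.7,0],[60,-0.7,0],[60,-0.7,0]],"twist":[[0,0,0],[0,0,0],[0,0,0],[0,0,0],[0,0,0],[0,0,0],[0,0,0],[0,0,0],[0,0,0],[0,0,0],[0,0,0]],"grip":[20,20,20,20,20,20,20,20,20,20,20]}'
python3 - <<'E'
from h import *
p,d,W=cloud("wrist"); save(p,"w7"); np.savez("pics/w7",p=p,d=d,W=W+0)
bevel(W,p); gostay("grey",0,-24,101.6,12)
for c in("top",):
    p,d,W=cloud(c); save(p,"t7"); np.savez("pics/t7",p=p,d=d,W=W)
E
```

```text
t: 10.55
tool_pos: [0.5966, -0.2424, 0.0123]
eef_rot: [-2.148, -2.291, 0.002]
wrist_force: [-7.2, -2.0, -2.9]
grip_width: 0.0238
gripper_force: 25.0
blue (array([ 595. , -215.7]), array([ 25., 122.]), 3.62) z 30.96056058166871 red zmax 68.97313159456563 (array([ 591.7, -170.5]), array([12.7, 51.8]), 3.73)
blade (array([ 554.9, -141.7]), array([151.7,  33.3]), 6.98) z 17.567568188872258
now [ 596.6 -242.4   12.3] t 10.6 xyz [ 5.6 -0.7  0.3] twist [-0.0017  0.     -0.0002]
```

View pics/w7.png

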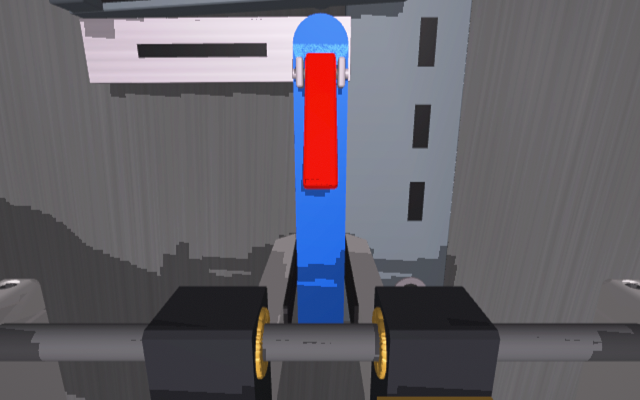

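The blade (rows 17–82) has already turned and lies close to the strut at the top. I continue in small steps until it is firm.

```bash
for i in 1 2; do python3 -m jog '{"xyz":[[2,0,0],[2,0,0],[2,0,0]],"twist":[[0,0,0],[0,0,0],[0,0,0]],"grip":[20,20,20]}' | grep -E "tool_pos|force"; done;  python3 -m jog '{"xyz":[[1,0,0],[1,0,0],[1,0,0]],"twist":[[0,0,0],[0,0,0],[0,0,0]],"grip":[20,20,20]}' | grep -E "tool_pos|force"
```

```text
tool_pos: [0.5965, -0.2406, 0.0123]
wrist_force: [-6.5, -1.9, -1.9]
gripper_force: 25.0
tool_pos: [0.5964, -0.2385, 0.0123]
wrist_force: [-5.8, -2.9, -1.9]
gripper_force: 25.0
tool_pos: [0.5963, -0.2377, 0.0123]
wrist_force: [-6.9, -2.9, -1.5]
gripper_force: 25.0
```

```bash
for i in 1 2; do python3 -m jog '{"xyz":[[1,0,0],[1,0,0],[1,0,0]],"twist":[[0,0,0],[0,0,0],[0,0,0]],"grip":[20,20,20]}' | grep -E "tool_pos|wrist_force"; done
cat >> h.py <<'E'
def blang(W):
    "blade outer edges: angle from long edges via points in z 14..20"
    pass
E
python3 - <<'E'
from h import *
p,d,W=cloud("wrist"); save(p,"w8"); np.savez("pics/w8",p=p,d=d,W=W+0)
bevel(W,p); x,y,z=np.moveaxis(W*1000,-1,0)
m=big((z>12)&(z<20)&(x<583)&(x>470)); P=W[m]*1000
xb=np.round(P[:,0]/2).astype(int)
e=lambda q:np.array([[P[xb==k,0].mean(),np.percentile(P[xb==k,1],q)] for k in np.unique(xb) if (xb==k).sum()>5])
for q in(2,50,98):
    E=e(q); E=E[(E[:,0]>495)&(E[:,0]<575)]; l=np.polyfit(E[:,0],E[:,1],1); print(q,np.degrees(np.arctan(l[0])),np.polyval(l,540))
E
```

```text
tool_pos: [0.5963, -0.2369, 0.0123]
wrist_force: [-6.5, -3.1, -1.8]
tool_pos: [0.5963, -0.2367, 0.0124]
wrist_force: [-5.3, -8.0, -4.2]
blue (array([ 594.6, -210.2]), array([ 25. , 122.3]), 3.69) z 31.11618932108942 red zmax 68.73093992106668 (array([ 591.4, -165. ]), array([12.6, 51.2]), 3.69)
blade (array([ 532.5, -142.1]), array([106.8,  28.7]), 7.16) z 17.657398842526554
2 7.1017673278720626 -155.11029767674037
50 7.112552816209046 -140.82924631926255
98 7.1064482122038255 -127.46978587168554
```

Contact reads 5 N, the blade is at 7.11° and the strut at 7.08°, so it is flush. I release, lift, and place the closed fingers over the lever end.

```bash
python3 -m jog '{"xyz":[[0,0,0],[0,0,0],[0,0,0],[0,0,-40],[0,0,-75],[15,0,-75],[30,0,-75],[43,0,-75],[43,0,-75],[43,0,-75],[43,0,-75],[43,0,-75]],"twist":[[0,0,0],[0,0,0],[0,0,0],[0,0,0],[0,0,0],[0,0,0],[0,0,0],[0,0,0],[0,0,0],[0,0,0],[0,0,0],[0,0,0]],"grip":[50,50,50,50,30,0,0,0,0,0,0,0]}' 25
python3 - <<'E'
from h import *
optics.capture("top")
p,d,W=cloud("wrist"); save(p,"w9"); np.savez("pics/w9",p=p,d=d,W=W+0)
bevel(W,p);go(0,0,0,3.71);o=env.get_obs(); print(o["grip_width"],o["wrist_force"],o["tool_pos"])
gostay("grey",0,-24,58.5,87)
E
```

```text
t: 13.4
tool_pos: [0.5944, -0.193, 0.0873]
eef_rot: [2.149, 2.291, -0.001]
wrist_force: [-0.1, -1.0, -0.8]
grip_width: 0.0003
gripper_force: 0.0
blue (array([ 589.4, -134.4]), array([23.1, 21.1]), 3.71) z 30.415938574091783 red zmax 68.71308834172869 (array([ 591., -165.]), array([12.6, 50.7]), 3.25)
blade (array([ 541.6, -141.5]), array([124.2,  28. ]), 7.12) z 17.45701785496606
now [ 594.4 -192.8   87.4] t 13.5 xyz [ 230.6 -580.8   87.4] twist [-0.0003  0.0002 -0.0005]
0.00044076322792632023 [-0.03910174 -0.59485625 -1.08080337] [ 0.59443289 -0.19282073  0.08735876]
now [ 594.4 -192.8   87.4] t 13.5 xyz [-1.  -1.7  0.4] twist [-0.0003  0.0002 -0.0005]
```

View pics/w9.png

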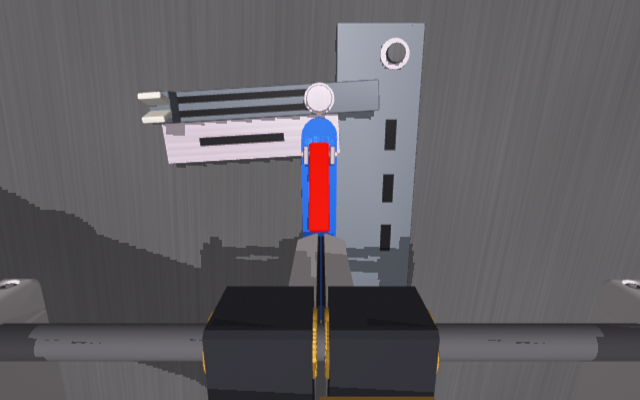

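Picture: stock on the bar edge, blade along the strut (rows 115–160), and the lever end just under the fingers at (320,230). I press it.

```bash
python3 -m jog '{"xyz":[[-1,-1.5,12],[-1,-1.5,18],[-1,-1.5,22],[-1,-1.5,26],[-1,-1.5,30],[-1,-1.5,34],[-1,-1.5,38],[-1,-1.5,42],[-1,-1.5,45],[-1,-1.5,48],[-1,-1.5,49],[-1,-1.5,49]],"twist":[[0,0,0],[0,0,0],[0,0,0],[0,0,0],[0,0,0],[0,0,0],[0,0,0],[0,0,0],[0,0,0],[0,0,0],[0,0,0],[0,0,0]],"grip":[0,0,0,0,0,0,0,0,0,0,0,0]}'
python3 -m jog '{"xyz":[[0,0,1],[0,0,1],[0,0,1]],"twist":[[0,0,0],[0,0,0],[0,0,0]],"grip":[0,0,0]}'
```

```text
t: 14.7
tool_pos: [0.5935, -0.1947, 0.0385]
eef_rot: [2.148, 2.29, -0.001]
wrist_force: [0.4, -2.9, 5.0]
grip_width: 0.0004
gripper_force: 2.3
t: 15.0
tool_pos: [0.5936, -0.1947, 0.0377]
eef_rot: [2.148, 2.29, -0.0]
wrist_force: [0.0, -5.2, 5.6]
grip_width: 0.0004
gripper_force: 3.1
```

```bash
for i in 1 2; do python3 -m jog '{"xyz":[[0,0,1],[0,0,1],[0,0,1]],"twist":[[0,0,0],[0,0,0],[0,0,0]],"grip":[0,0,0]}'|grep -E "tool_pos|wrist_f"; done
```

```text
tool_pos: [0.5937, -0.1947, 0.0371]
wrist_force: [-1.7, -3.7, 14.4]
tool_pos: [0.5938, -0.1949, 0.0366]
wrist_force: [-3.8, -2.2, 22.5]
```

```bash
python3 -m jog '{"xyz":[[0,0,-15],[0,0,-45],[-20,0,-50],[-43,0,-50],[-43,0,-50],[-43,0,-50],[-43,0,-50],[-43,0,-50]],"twist":[[0,0,0],[0,0,0],[0,0,0],[0,0,0],[0,0,0],[0,0,0],[0,0,0],[0,0,0]],"grip":[0,0,50,60,60,60,60,60]}'|grep -E "^t:|wrist_f|width"
cat >> h.py <<'E'
def bang(W,x0,x1,lo=12,hi=20):
    x,y,z=np.moveaxis(W*1000,-1,0); m=big((z>lo)&(z<hi)&(x<x1+10)&(x>x0-20)); P=W[m]*1000; xb=np.round(P[:,0]/2).astype(int)
    for q in(2,50,98):
        E=np.array([[P[xb==k,0].mean(),np.percentile(P[xb==k,1],q)] for k in np.unique(xb) if (xb==k).sum()>5]); E=E[(E[:,0]>x0)&(E[:,0]<x1)]; l=np.polyfit(E[:,0],E[:,1],1); print("edge",q,np.degrees(np.arctan(l[0])).round(2),np.polyval(l,(x0+x1)/2).round(1))
E
python3 - <<'E'
from h import *
p,d,W=cloud("wrist"); save(p,"w10"); np.savez("pics/w10",p=p,d=d,W=W+0)
bevel(W,p); bang(W,500,575); bang(W,500,570,22,29)
gostay("grey",0,-24,101.4,12)
E
```

```text
t: 16.4
wrist_force: [0.8, -0.4, -0.7]
grip_width: 0.045
blue (array([ 594.3, -212.5]), array([ 24.1, 125.6]), 3.75) z 30.344669071958332 red zmax 40.27893576684619 (array([ 591.7, -171.6]), array([12.5, 59.8]), 3.41)
blade (array([ 533.2, -142.3]), array([107.3,  28.6]), 7.14) z 17.482155994338914
edge 2 7.17 -155.5
edge 50 7.15 -141.4
edge 98 7.07 -127.9
edge 2 7.06 -127.9
edge 50 6.94 -118.1
edge 98 7.07 -108.5
now [ 596.  -235.4   85.3] t 16.45 xyz [-1.4 -0.4 73.3] twist [-0.0004 -0.0004  0.0012]
```

View pics/w10.png

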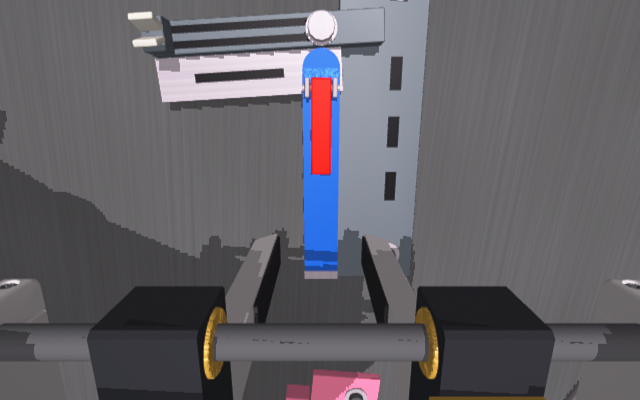

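Lever flat (red top about 40 mm), blade still on the strut at 7.1°. Regrip.

```bash
python3 -m jog '{"xyz":[[-1,0,30],[-1,0,60],[-1,0,73],[-1,0,73],[-1,0,73],[-1,0,73],[-1,0,73],[-1,0,73],[-1,0,73],[-1,0,73]],"twist":[[0,0,0],[0,0,0],[0,0,0],[0,0,0],[0,0,0],[0,0,0],[0,0,0],[0,0,0],[0,0,0],[0,0,0]],"grip":[60,60,60,60,20,20,20,20,20,20]}' 30
python3 -m jog '{"xyz":[[-8,0,-0.5],[-16,-3,-1],[-26,-8,-2],[-30,-10,-10],[-30,-10,-40],[-30,-10,-60],[-30,-10,-60],[-30,-10,-60]],"twist":[[0,0,0],[0,0,0],[0,0,0],[0,0,0],[0,0,0],[0,0,0],[0,0,0],[0,0,0]],"grip":[20,20,20,20,20,20,20,20]}'
python3 - <<'E'
from h import *
gostay("new",-20,-120,101.4,72)
E
```

```text
t: 17.45
tool_pos: [0.5963, -0.2373, 0.0131]
eef_rot: [2.148, 2.292, 0.001]
wrist_force: [-1.9, 1.5, 6.9]
grip_width: 0.0237
gripper_force: 30.0
t: 18.25
tool_pos: [0.5879, -0.2678, 0.0725]
eef_rot: [2.148, 2.292, 0.001]
wrist_force: [0.5, 0.3, -2.6]
grip_width: 0.0241
gripper_force: 30.0
now [ 587.9 -267.8   72.5] t 18.25 xyz [3.341e+02 1.000e-01 5.000e-01] twist [ 5.000e-04 -1.000e-04  1.509e-01]
```

```bash
python3 -m jog '{"xyz":[[0,0,-20],[30,0,-30],[70,0,-30],[110,0,-30],[150,0,-30],[190,0,-30],[230,0,-30],[270,0,-30],[305,0,-30],[325,0,-30],[333,0,-30],[333,0,-30]],"twist":[[0,0,0],[0,0,0],[0,0,0.02],[0,0,0.04],[0,0,0.06],[0,0,0.08],[0,0,0.10],[0,0,0.12],[0,0,0.14],[0,0,0.151],[0,0,0.151],[0,0,0.151]],"grip":[20,20,20,20,20,20,20,20,20,20,20,20]}'
python3 - <<'E'
from h import *
p,d,W=cloud("wrist"); save(p,"w11"); np.savez("pics/w11",p=p,d=d,W=W+0)
W1=W.copy();W1[...,2]-=.09; bevel(W1,p)
gostay("new",-20,-120,102,12)
E
```

```text
t: 19.45
tool_pos: [0.5658, 0.0651, 0.1016]
eef_rot: [-2.313, -2.126, 0.002]
wrist_force: [-0.4, -0.8, -3.0]
grip_width: 0.0238
gripper_force: 30.0
blue (array([568. ,  91.3]), array([123.1,  25.2]), 85.09) z 28.654434844124665 red zmax 37.79959392209961 (array([571.3, 130.7]), array([59.9, 12.8]), 85.56)
blade (array([515.6, 168. ]), array([ 28.4, 103.9]), 88.81) z 14.821752863476922
now [566.   63.8 101.9] t 19.5 xyz [ 1.3  0.3 89.9] twist [-0.0008  0.0009  0.0003]
```

View pics/w11.png

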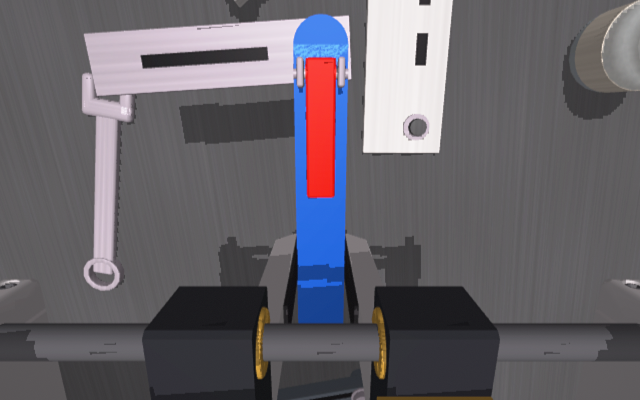

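The picture shows the bevel held parallel to the aluminium bar, with the lever flat. The wrench jaw at (105,95) appears close to the blade's path, so I check its extent before lowering.

```bash
python3 - <<'E'
from h import *
W=np.load("pics/top.npz")["W"]*1000; x,y,z=np.moveaxis(W,-1,0)
m=big((z>3)&(z<14)&(x>330)&(x<470)&(y>20)&(y<230)); print(rect(W[m]/1000),x[m].max(),y[m][np.argmax(x[m])])
W=np.load("pics/w1.npz")["W"]*1000; x,y,z=np.moveaxis(W,-1,0)
m=(z>15)&(z<60)&(x>450)&(x<600)&(y>150)&(y<300); print("strut min y",y[m].min(),x[m][np.argmin(y[m])],"min x",x[m].min())
W=np.load("pics/w11.npz")["W"]*1000; x,y,z=np.moveaxis(W,-1,0)
m=(z>100)&(z<112)&(x<560)&(x>400); print("blade x min",x[m].min(),"y max",y[m].max())
E
```

```text
(array([401.6,  97.7]), array([172.5,  57.4]), 72.89) 430.6785001710195 179.04246325719308
strut min y 215.8867583847879 521.847714627024 min x 510.627968311537
blade x min 463.48825656674984 y max 183.08961382572605
```

```bash
python3 -m jog '{"xyz":[[1,0,40],[1,0,70],[1,0,84],[1,0,88.5],[1,5,89],[1,11,89],[1,15,89],[1,18,89],[1,18,89],[1,18,89]],"twist":[[0,0,0],[0,0,0],[0,0,0],[0,0,0],[0,0,0],[0,0,0],[0,0,0],[0,0,0],[0,0,0],[0,0,0]],"grip":[20,20,20,20,20,20,20,20,20,20]}'
python3 - <<'E'
from h import *
p,d,W=cloud("wrist"); bevel(W,p)
x,y,z=np.moveaxis(W*1000,-1,0)
b=big((z>4)&(z<12)&(x>590)&(x<690)&(y>80)); print("bar",rect(W[b]))
gostay("new",0,-120,102,12)
E
```

```text
t: 20.5
tool_pos: [0.5843, 0.064, 0.0136]
eef_rot: [2.315, 2.124, 0.0]
wrist_force: [-0.3, -0.5, -3.1]
grip_width: 0.0234
gripper_force: 30.0
blue (array([586.5,  90.2]), array([123.1,  25.3]), 84.93) z 30.869189953581287 red zmax 40.719952200332976 (array([589.7, 129.3]), array([60. , 12.8]), 85.17)
blade (array([534.6, 166.9]), array([ 28.4, 104.5]), 88.83) z 17.471732498140458
bar (array([635.4, 143.3]), array([84.2, 60.4]), 85.08)
now [584.3  64.   13.6] t 20.55 xyz [-0.6  2.   1.6] twist [-0.0001 -0.      0.0001]
```

```bash
for i in 1 2; do python3 -m jog '{"xyz":[[0,1,0.5],[0,1.5,0.5],[0,1.5,0.5]],"twist":[[0,0,0],[0,0,0],[0,0,0]],"grip":[20,20,20]}' | grep -E "tool_pos|wrist_f"; done
```

```text
tool_pos: [0.5859, 0.0639, 0.013]
wrist_force: [-0.7, 0.7, -1.0]
tool_pos: [0.5865, 0.0638, 0.0129]
wrist_force: [-10.1, 1.2, 15.5]
```

```bash
python3 -m jog '{"xyz":[[0,1,0.3],[0,1,0.3],[0,1,0.3]],"twist":[[0,0,0],[0,0,0],[0,0,0]],"grip":[20,20,20]}' | grep -E "tool_pos|wrist_f"; python3 -c "
from h import *
gostay('new',0,-24,102,12)"
```

```text
tool_pos: [0.5866, 0.0638, 0.0129]
wrist_force: [-17.1, 0.3, 28.1]
now [586.6  63.8  12.9] t 21.45 xyz [95.4 -0.4  1. ] twist [-0.0035 -0.001  -0.    ]
```

```bash
python3 -m jog '{"xyz":[[0,-1.5,-0.8],[0,-1.5,-0.8],[6,-1.5,-0.8],[14,-1.5,-0.8],[22,-1.5,-0.8],[30,-1.5,-0.8],[38,-1.5,-0.8],[46,-1.5,-0.8],[54,-1.5,-0.8],[60,-1.5,-0.8],[64,-1.5,-0.8],[64,-1.5,-0.8]],"twist":[[0,0,0],[0,0,0],[0,0,0],[0,0,0],[0,0,0],[0,0,0],[0,0,0],[0,0,0],[0,0,0],[0,0,0],[0,0,0],[0,0,0]],"grip":[20,20,20,20,20,20,20,20,20,20,20,20]}'
python3 -m jog '{"xyz":[[4,0,0],[8,0,0],[12,0,0],[16,0,0],[19,0,0],[22,0,0],[24,0,0],[25,0,0],[25,0,0]],"twist":[[0,0,0],[0,0,0],[0,0,0],[0,0,0],[0,0,0],[0,0,0],[0,0,0],[0,0,0],[0,0,0]],"grip":[20,20,20,20,20,20,20,20,20]}'
python3 - <<'E'
from h import *
p,d,W=cloud("wrist"); np.savez("pics/w12",p=p,d=d,W=W+0);save(p,"w13"); bevel(W,p); gostay("new",0,-24,102,12)
E
```

```text
t: 22.65
tool_pos: [0.5921, 0.1275, 0.0129]
eef_rot: [2.315, 2.124, -0.002]
wrist_force: [-5.3, -3.0, 6.9]
grip_width: 0.0237
gripper_force: 30.0
t: 23.55
tool_pos: [0.5941, 0.1516, 0.0129]
eef_rot: [2.315, 2.123, -0.003]
wrist_force: [-6.2, -7.3, 6.3]
grip_width: 0.0237
gripper_force: 30.0
blue (array([596.4, 177.8]), array([123. ,  25.2]), 84.78) z 30.337758310408073 red zmax 39.9980323144997 (array([599.5, 217. ]), array([60.1, 12.7]), 84.91)
blade (array([552. , 254.9]), array([120.8,  34.5]), 2.85) z 17.43924632886602
now [594.2 151.6  12.9] t 23.6 xyz [ 7.3 -0.3  0.9] twist [-0.0008  0.0013 -0.0006]
```

```bash
for i in 1 2 3; do python3 -m jog '{"xyz":[[1,0,0],[1.5,0,0],[1.5,0,0]],"twist":[[0,0,0],[0,0,0],[0,0,0]],"grip":[20,20,20]}' | grep -E "tool_pos|wrist_f"; done
python3 - <<'E'
from h import *
p,d,W=cloud("wrist"); np.savez("pics/w14",p=p,d=d,W=W+0);save(p,"w14"); bevel(W,p); bang(W,510,585); gostay("new",0,-24,102,12)
E
```

```text
tool_pos: [0.5943, 0.1529, 0.013]
wrist_force: [-5.6, -7.9, 7.1]
tool_pos: [0.5944, 0.1544, 0.0129]
wrist_force: [-5.4, -7.6, 7.2]
tool_pos: [0.5945, 0.1559, 0.013]
wrist_force: [-5.4, -7.6, 6.6]
blue (array([596.8, 182. ]), array([123. ,  25.2]), 84.97) z 30.375741084676097 red zmax 39.885282905534694 (array([599.8, 221.3]), array([60. , 12.7]), 84.68)
blade (array([568.8, 259. ]), array([152.8,  31.1]), 0.76) z 17.49143021580309
edge 2 -0.86 244.7
edge 50 -0.61 259.5
edge 98 0.8 273.7
now [594.6 155.9  12.9] t 24.55 xyz [ 2.9 -0.3  0.9] twist [-0.0008  0.0014 -0.0008]
```

```bash
for i in 1 2 3; do python3 -m jog '{"xyz":[[1,0,0],[1,0,0],[1,0,0]],"twist":[[0,0,0],[0,0,0],[0,0,0]],"grip":[20,20,20]}' | grep -E "tool_pos|wrist_f"; done
python3 - <<'E'
from h import *
gostay("new",0,-24,102,12)
E
```

```text
tool_pos: [0.5946, 0.1569, 0.0129]
wrist_force: [-5.7, -7.3, 7.0]
tool_pos: [0.5947, 0.1579, 0.013]
wrist_force: [-5.5, -7.9, 7.4]
tool_pos: [0.5948, 0.1589, 0.0129]
wrist_force: [-4.9, -7.8, 7.4]
now [594.8 158.9  12.9] t 25.45 xyz [-0.1 -0.3  1. ] twist [-0.0008  0.0014 -0.0009]
```

```bash
for i in 1 2; do python3 -m jog '{"xyz":[[0.7,0,0],[0.7,0,0],[0.7,0,0]],"twist":[[0,0,0],[0,0,0],[0,0,0]],"grip":[20,20,20]}' | grep -E "tool_pos|wrist_f"; done
python3 - <<'E'
from h import *
p,d,W=cloud("wrist"); np.savez("pics/w15",p=p,d=d,W=W+0);save(p,"w15"); bevel(W,p); bang(W,510,585,14,20)
bang(W,510,570,22,29)
E
```

```text
tool_pos: [0.5948, 0.159, 0.0129]
wrist_force: [-6.4, -10.7, 8.2]
tool_pos: [0.5948, 0.159, 0.0129]
wrist_force: [-7.0, -12.9, 9.9]
blue (array([597. , 184.8]), array([123.1,  25.3]), 85.08) z 30.355077225210405 red zmax 40.290489300914885 (array([600.1, 224.2]), array([60.4, 12.8]), 84.56)
blade (array([546.6, 261.6]), array([ 28.6, 107.9]), 89.14) z 17.49302299503964
edge 2 -0.89 247.8
edge 50 -0.88 262.0
edge 98 -0.85 275.2
edge 2 -0.88 275.3
edge 50 -2.57 279.6
edge 98 -4.99 284.5
```

View pics/w15.png

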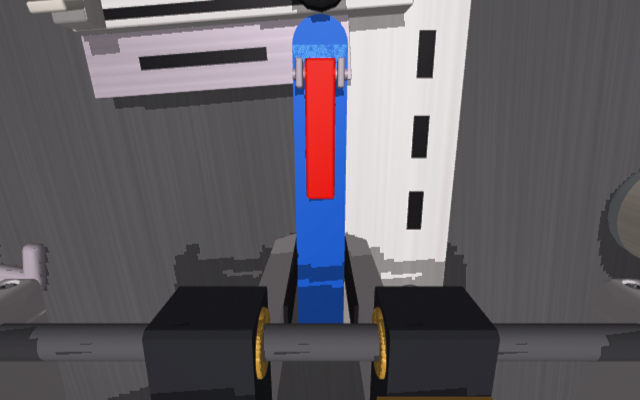

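Firm stop at 13 N. The blade edge (-0.85°, y 275.2) coincides with the strut flank (-0.88°, 275.3). I compare blade/stock angles across the frames for lock creep.

```bash
cat > ang.py <<'E'
from h import *
def line(P,ax,lo,hi,q):
    k=np.round(P[:,ax]/1.5).astype(int); E=np.array([[P[k==j,ax].mean(),np.percentile(P[k==j,1-ax],q)] for j in np.unique(k) if (k==j).sum()>6])
    E=E[(E[:,0]>lo)&(E[:,0]<hi)]; l=cv2.fitLine(E.astype(np.float32),cv2.DIST_HUBER,0,.01,.01).ravel(); return np.degrees(np.arctan2(l[1],l[0])) if l[0]>0 else np.degrees(np.arctan2(-l[1],-l[0]))
def run(n,dz=0,strut=True):
    D=np.load(f"pics/{n}.npz"); W=D["W"]*1000; p=D["p"]; W[...,2]-=dz; hsv=cv2.cvtColor(p,cv2.COLOR_RGB2HSV).astype(int); x,y,z=np.moveaxis(W,-1,0)
    b=big((hsv[...,0]>95)&(hsv[...,0]<125)&(hsv[...,1]>130)&(z>24)&(z<36)); P=W[b][:,:2]; y1=P[:,1].max(); c=np.median(P[:,0])
    s=[-line(P,1,y1-85,y1-14,q) for q in(3,97)]
    m=big((z>12)&(z<21)&(hsv[...,1]<80)&(x<c-14)&(x>c-140)&(abs(y-y1+10)<70)); P=W[m][:,:2]; x0,x1=P[:,0].min(),P[:,0].max()
    a=[line(P,0,x0+12,c-22,q) for q in(3,50,97)]
    w=big((z>4)&(z<12)&(x>c+14)&(x<c+100)); P=W[w][:,:2]; e=-line(P,1,P[:,1].min()+8,P[:,1].max()-8,3)
    print(n,"stock",np.round(s,2),"blade",np.round(a,2),"bar edge",round(e,2),"rel blade-stock",round(np.mean(a)-np.mean(s),2),"blade-bar",round(np.mean(a)-e,2))
if __name__=="__main__":
    for a in(("w8",),("w9",),("w10",),("w11",90),("w15",)): 
        try: run(*a)
        except Exception as e: print(a,repr(e))
E
python3 ang.py
```

```text
w8 stock [4.28 3.13] blade [6.99 7.1  7.06] bar edge 0.13 rel blade-stock 3.35 blade-bar 6.92
w9 stock [-4.46  9.44] blade [7.26 7.1  7.13] bar edge 2.16 rel blade-stock 4.68 blade-bar 5.01
w10 stock [4.47 3.15] blade [7.13 7.14 7.02] bar edge 0.34 rel blade-stock 3.29 blade-bar 6.75
('w11', 90) IndexError('too many indices for array: array is 1-dimensional, but 2 were indexed')
w15 stock [-4.32 -5.17] blade [-1.09 -0.95 -0.83] bar edge -5.1 rel blade-stock 3.78 blade-bar 4.14
```

```bash
python3 -m jog '{"xyz":[[0,0,-0.5],[0,0,-0.5],[0,0,-0.5],[0,0,-0.5],[0,0,-20],[0,0,-60],[0,0,-110],[0,0,-160],[0,0,-190],[0,0,-190],[0,0,-190]],"twist":[[0,0,0],[0,0,0],[0,0,0],[0,0,0],[0,0,0],[0,0,0],[0,0,0],[0,0,0],[0,0,0],[0,0,0],[0,0,0]],"grip":[60,60,60,60,60,60,60,60,60,60,60]}'|grep -E "tool_pos|wrist_f"
python3 - <<'E'
from h import *
optics.capture("wrist")
for i in range(2):
    p,d,W=cloud("wrist"); save(p,f"w16{i}"); np.savez(f"pics/w16{i}",p=p,d=d,W=W+0)
    stay(W,625,230);bevel(W,p); bang(W,515,580,14,20); bang(W,515,575,22,29)
E
```

```text
tool_pos: [0.5954, 0.1618, 0.2033]
wrist_force: [-0.5, -0.4, -0.3]
bar (array([642. , 216.6]), array([229.6,  60.1]), 85.31) z 8.415224822519004 front edge angle [8.00000e-02 9.97000e-01 6.12259e+02 2.09008e+02]
strut z 25.79285344347784 (array([556.4, 273.6]), array([ 43.5, 121.6]), 88.49) [ 9.85000e-01 -1.74000e-01  5.55867e+02  2.82086e+02]
blue (array([596.5, 183.7]), array([124.8,  23.6]), 84.57) z 30.39231333342127 red zmax 40.28945337737416 (array([600. , 224.1]), array([59.5, 12.4]), 85.41)
blade (array([547.7, 261.4]), array([ 28.3, 109.7]), 89.23) z 17.516631856105132
edge 2 -0.77 248.0
edge 50 -0.91 261.6
edge 98 -0.93 274.9
edge 2 -0.94 275.6
edge 50 -0.84 285.1
edge 98 -0.94 294.6
bar (array([641.7, 216.3]), array([229.2,  60.2]), 85.24) z 8.39354123954843 front edge angle [8.40000e-02 9.96000e-01 6.12658e+02 2.10721e+02]
strut z 25.737048258544604 (array([559. , 280.3]), array([ 42.1, 124.5]), 78.49) [ 9.85000e-01 -1.74000e-01  5.56751e+02  2.81726e+02]
blue (array([596.3, 183.3]), array([124.7,  23.6]), 85.12) z 30.365788917078252 red zmax 40.247520283890886 (array([599.7, 224.8]), array([59.3, 12.4]), 85.39)
blade (array([548. , 261.3]), array([ 28.2, 110.3]), 89.1) z 17.519305477520543
edge 2 -1.01 247.9
edge 50 -0.98 261.5
edge 98 -1.22 274.8
edge 2 -1.1 275.6
edge 50 -0.94 285.1
edge 98 -0.76 294.6
```

View pics/w161.png

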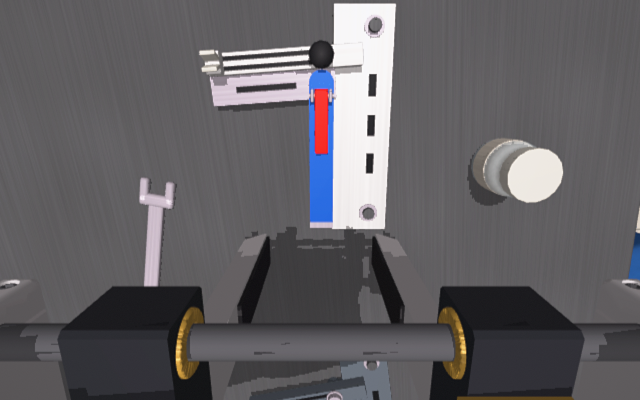

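The picture shows the stock on the bar edge, the blade along the strut (rows 75–105) and the lever flat; wrench and jar are untouched. Finally I compare the two strut/bar angles from identical viewpoints.

```bash
cat > cmp.py <<'E'
from h import *
import sys
s=sys.argv[1]; o,a=O[s]; A=np.radians(a); R=np.array([[np.cos(A),np.sin(A)],[-np.sin(A),np.cos(A)]])
res=[]
for i in range(5):
    p,d,W=cloud("wrist"); S=(W[...,:2]*1000-o)@R.T; x,y=S[...,0],S[...,1]; z=W[...,2]*1000
    def ed(m,ax,lo,hi,q):
        P=S[m]; k=np.round(P[:,ax]/2).astype(int); E=np.array([[P[k==j,ax].mean(),np.percentile(P[k==j,1-ax],q)] for j in np.unique(k) if lo<2*j<hi and (k==j).sum()>5]); f=np.polyfit(E[:,0],E[:,1],1); return np.degrees(np.arctan(f[0])),np.polyval(f,(lo+hi)/2)
    b=(z>5)&(z<11)&(x>0)&(x<85)&(y>-190)&(y<60); back=ed(b,1,-150,-30,98)
    st=(z>22)&(z<29)&(x<-15)&(x>-90)&(abs(y+3)<22); q=[ed(st,0,-82,-22,k)[0] for k in(4,50,96)]
    res.append([-back[0],back[1],*q])
r=np.array(res); print(s,np.round(r.mean(0),2),np.round(r.std(0),2),"strut-bar",round(r[:,2:].mean()-r[:,0].mean(),2))
T=env.get_obs()["tool_pos"][:2]*1000; print("stay coords",(T-o)@R.T)
E
python3 cmp.py new; python3 - <<'E'
from h import *
o,a=O["new"]; A=np.radians(a); R=np.array([[np.cos(A),np.sin(A)],[-np.sin(A),np.cos(A)]])
e=env.get_obs()["tool_pos"]*1000; q=(e[:2]-o)@R.T; gostay("grey",q[0],q[1],0,e[2])
E
```

```text
new [-1.000e-02  7.015e+01  4.080e+00  4.060e+00  4.080e+00] [0.05 0.04 0.15 0.15 0.05] strut-bar 4.08
stay coords [   0.44456061 -123.77203311]
now [595.1 161.  202.4] t 27.6 xyz [-3.946e+02  3.500e+01  3.000e-01] twist [-0.0008  0.0007 -0.151 ]
```

```bash
python3 -m jog '{"xyz":[[-395,35,0],[-395,35,0],[-395,35,0],[-395,35,0],[-395,35,0],[-395,35,0],[-395,35,0],[-395,35,0],[-395,35,0],[-395,35,0],[-395,35,0],[-395,35,0]],"twist":[[0,0,-0.151],[0,0,-0.151],[0,0,-0.151],[0,0,-0.151],[0,0,-0.151],[0,0,-0.151],[0,0,-0.151],[0,0,-0.151],[0,0,-0.151],[0,0,-0.151],[0,0,-0.151],[0,0,-0.151]],"grip":[60,60,60,60,60,60,60,60,60,60,60,60]}'|grep -E "^t:|tool_pos|wrist_f"; python3 cmp.py grey
```

```text
t: 28.8
tool_pos: [0.5966, -0.2336, 0.2028]
wrist_force: [-0.4, 0.1, -0.4]
grey [-5.000e-02  7.043e+01  3.350e+00  3.300e+00  3.320e+00] [0.05 0.02 0.11 0.14 0.13] strut-bar 3.37
stay coords [   0.95439945 -123.27791278]
```

```bash
python3 -c "
from h import *
gostay('new',0.5,-123.5,0,202.5)"; python3 -m jog '{"xyz":[[391,25,0],[391,25,0],[391,25,0],[391,25,0],[391,25,0],[391,25,0],[391,25,0],[391,25,0],[391,25,0],[391,25,0],[391,25,0],[391,25,0]],"twist":[[0,0,0.151],[0,0,0.151],[0,0,0.151],[0,0,0.151],[0,0,0.151],[0,0,0.151],[0,0,0.151],[0,0,0.151],[0,0,0.151],[0,0,0.151],[0,0,0.151],[0,0,0.151]],"grip":[60,60,60,60,60,60,60,60,60,60,60,60]}'|grep -E "^t:|tool_pos|wrist_f"
cat > stk.py <<'E'
from h import *
o,a=O["new"]; A=np.radians(a); R=np.array([[np.cos(A),np.sin(A)],[-np.sin(A),np.cos(A)]]); res=[]
for i in range(5):
    p,d,W=cloud("wrist"); S=(W[...,:2]*1000-o)@R.T; x,y=S[...,0],S[...,1]; z=W[...,2]*1000
    def ed(m,ax,lo,hi,q):
        P=S[m]; k=np.round(P[:,ax]/2).astype(int); E=np.array([[P[k==j,ax].mean(),np.percentile(P[k==j,1-ax],q)] for j in np.unique(k) if lo<2*j<hi and (k==j).sum()>5]); f=np.polyfit(E[:,0],E[:,1],1); return np.degrees(np.arctan(f[0])),np.polyval(f,(lo+hi)/2)
    sk=(z>28)&(z<33)&(abs(x)<18)&(y<-20)&(y>-170)
    b=(z>5)&(z<11)&(x>0)&(x<85)&(y>-190)&(y<60)
    st=(z>22)&(z<29)&(x<-15)&(x>-90)&(y>-22)&(y<25); bl=(z>14)&(z<20)&(x<-15)&(x>-115)&(y<-8)&(y>-60)
    l,r=ed(sk,1,-160,-95,3),ed(sk,1,-160,-95,97); l2,r2=ed(sk,1,-160,-36,3),ed(sk,1,-160,-36,97)
    res.append([-l[0],-r[0],-l2[0],-r2[0],l2[1],r2[1],-ed(b,1,-150,-30,98)[0],*[ed(st,0,-82,-22,k)[0] for k in(4,50,96)],*[ed(bl,0,-95,-22,k)[0] for k in(4,50,96)]])
r=np.array(res); print("stock tail-half L,R, whole L,R, pos | bar back | strut | blade"); print(np.round(r.mean(0),2)); print(np.round(r.std(0),2))
E
python3 stk.py
```

```text
now [ 596.4 -234.6  203. ] t 29.05 xyz [395.1  24.9   0.6] twist [ 1.000e-04 -1.000e-04  1.521e-01]
t: 30.25
tool_pos: [0.596, 0.1549, 0.2032]
wrist_force: [0.4, 0.4, -0.3]
stock tail-half L,R, whole L,R, pos | bar back | strut | blade
[ -0.14   0.26   0.35  -0.12 -11.34  11.03   0.     4.1    4.08   4.01
   4.05   4.02   4.02]
[0.3  0.07 0.02 0.17 0.04 0.01 0.04 0.07 0.14 0.09 0.06 0.1  0.08]
```

```bash
python3 -c "
from h import *
print(env.close_job())"
```

```text
the job is handed in; nothing more can be done
None
```

The job is handed in, but the aluminium strut stands about 0.7° off the grey strut's angle (85.9° against 86.6° by camera), apparently because the locked blade crept slightly; the locked bevel lies flush against the new stay's bar and strut, the grey strut did not move, and I never touched the wrench, jar or flange.

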